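# Find the stamped parts crate and push it to the dispatch line

## Task

Two look-alike empty parts crates stand on the bench, one on each side of the dispatch line (the strip of white tape), and one of them has a round ink stamp under its base. Tip both crates over towards the robot, each on its own side of the line, so that they lie down with their undersides facing the far side of the bench; then push the stamped one sideways, lying as it is with its underside still facing the far side, until it is centred over the dispatch line, and leave the other lying where it is. Only tip and push them: do not pick up or carry anything, and leave the other things on the bench alone.

Things in the scene. Friction and masses are not known exactly. Their poses are not given: they have to be found in the camera images.
- crate_a: one of two look-alike grey plastic parts crates, 110 (x) x 150 (y) x 130 (z) mm, 0.25 to 0.5 kg, open top (+z) with a mouth of 94 x 134 mm, 125 mm deep; near wall's inner face 47 mm from the middle. Origin: MIDDLE of the crate (65 mm up when upright). Starts about 0.2 m to one side of the line, own +x pointing away from the robot (within 0.35 rad); the two swap sides. Either may be the stamped one
- crate_b: the other crate, same in all. A fingertip 15-30 mm down in the mouth, drawn along -x on the near wall, tips it about the near bottom edge; past 40 degrees it falls against the finger and lies down as that moves on, 0.2 m in all. Lying: origin 55 mm up, 110 tall, own +x up, underside (-z) to the far side, mouth to the robot; slides when pushed on an end face (own +-y) 40-70 mm up
- stamp (a point): centre of the round ink stamp (dark ring 78 mm across with a tick in it) in the middle of the underside of one of the two crates; 65 mm from that crate's origin along its -z. In pictures it shows only after tipping, from the far side of the bench
- dispatch_line: dispatch line: flat strip of white tape stuck on the bench, 460 mm long (its x axis, away from the robot) and 50 mm wide (y); origin at the middle of the strip, at bench height; it is placed anew each run (a few cm, a few degrees)
- pipe_coupling: black plastic pipe coupling, upright ring 54 mm across, 50 mm tall, standing near the far end of the dispatch line; origin under its middle; leave alone
- grease_tin: plain steel tin, 70 mm across, 110 mm tall, beyond the left crate, beside the line's far end; origin under its middle; leave alone
- screw_jar: glass jar with steel lid, 70 mm across, 90 mm tall, beyond the right crate, beside the line's far end; origin under its middle; leave alone
- wrench: steel wrench lying flat on the left of the bench, outside the left crate, pointing away from the robot, about 15 mm high; leave alone
- conduit_offcut: offcut of white conduit lying on the right of the bench, outside the right crate, 25 mm thick, 140 mm long; origin under its middle; leave alone
Things that resemble listed ones, but are neither listed nor needed, are in the scene too. What is shaped like the crate_b but orange is not meant.

How it is judged (in metres and radians):
On the way, in this order (a step that is already met when the one before it is completed fails the run):
1. both crates lie tipped over towards the robot, undersides facing the far side, both still clear of the dispatch line (angle between each of crate_a, crate_b's own x axis and vertical below 0.2 rad and angle between the z axis of each of crate_a, crate_b and the x axis of dispatch_line, either way round below 0.6 rad and (y of crate_a in the frame of dispatch_line above 0.1 m or y of crate_a in the frame of dispatch_line below -0.1 m) and (y of crate_b in the frame of dispatch_line above 0.1 m or y of crate_b in the frame of dispatch_line below -0.1 m)), for 0.3 s.
2. the stamped crate is over the dispatch line (y of crate_a in the frame of dispatch_line between -0.04 and 0.04 m and x of crate_a in the frame of dispatch_line between -0.23 and 0.2 m and angle between crate_a's own x axis and vertical below 0.2 rad and angle between the z axis of crate_a and the x axis of dispatch_line, either way round below 0.6 rad), for 0.2 s.
At the end, for the whole second after the job is handed in: Both crates rest on the bench, tipped towards the robot (0.2 rad), undersides to the far side (0.6 rad); the stamped one's middle is within 40 mm of the tape's centre line, the other's over 100 mm from it and within 200 mm of its start (all of step 2 and angle between crate_b's own x axis and vertical below 0.2 rad and angle between the z axis of crate_b and the x axis of dispatch_line, either way round below 0.6 rad and (y of crate_b in the frame of dispatch_line above 0.1 m or y of crate_b in the frame of dispatch_line below -0.1 m) and distance of crate_b from where it was at the start of the episode below 0.2 m and height (world z) of each of crate_a, crate_b below 0.07 m and linear speed of each of crate_a, crate_b below 0.02 m/s); the robot touches nothing.
It fails at once if a crate is lifted off the bench or carried (height (world z) of any of crate_a, crate_b above 0.105 m or (angle between crate_a's own z axis and vertical below 0.15 rad and height (world z) of crate_a above 0.085 m) or (angle between crate_a's own x axis and vertical below 0.15 rad and height (world z) of crate_a above 0.078 m) or (angle between crate_b's own z axis and vertical below 0.15 rad and height (world z) of crate_b above 0.085 m) or (angle between crate_b's own x axis and vertical below 0.15 rad and height (world z) of crate_b above 0.078 m)).
It fails at once if the unstamped crate is pushed onto the dispatch line (not (y of crate_b in the frame of dispatch_line above 0.08 m or y of crate_b in the frame of dispatch_line below -0.08 m)).
It fails at once if one of the other things on the bench is moved more than 30 mm (distance of any of pipe_coupling, grease_tin, screw_jar, wrench, conduit_offcut from where it was at the start of the episode above 0.03 m).
It also fails if it takes over 72 s, if anything falls off the work surface, if the arm or the gripper's body presses on something with over 40 N, if the wrist force passes 120 N, or if a joint passes its speed limit or range.

## Robot

A 6-joint arm with a two-finger parallel gripper is mounted at the origin on the work surface. World frame = base frame: x ahead of the robot, y to its left, z up, the work surface at z = 0. Lengths are in m, angles in degrees, forces in N, time in s.
With the tool pointing down it reaches from about 0.4 to 0.825 m from the base axis. Payload 7 kg.
Tool frame: the origin (TCP) lies on the centre line of the jaws, within the pads' length; the fingertips stand 17 mm ahead of it and the grasp point (between the pads) lies 2 mm behind it; y points along the fingers, z is the direction in which the jaws open and shut, and the axes are right-handed (so a half turn about y gives the same grasp; the last joint's range is limited). The gripper opens to 88 mm and grips with 3 to 60 N. Pads are 19 mm wide; open, the fingers measure 130 mm over their backs; the gripper's body (78 mm by 193 mm) begins 47 mm behind the grasp point.
Start: joints at [-56.144, 20.546, 0.682, 0, -70.136, -16.507], TCP at [0.201, -0.644, 0.244] pointing down, gripper open.
Joint ranges: [-176.03, 176.03], [-82.01, 121.73], [-58.28, 71.71], [-173.87, 95.51], [-174.79, -0.11], [-173.66, 173.66]. Speed limits (degrees/s): [136.94, 136.94, 172.46, 180, 180, 180].

## Interface

Orientations are given as [roll, pitch, yaw] about the fixed x, y, z axes, in that order (R = Rz(yaw) Ry(pitch) Rx(roll)).
In Python, from plant import r, capture, camera_info gives the robot as it stands. The module is installed in compiled form; this text tells all that it offers.
- The arm moves only by the tool apply_moves, never from a script. Its argument "deltas" is a list of rows, each an object of numbers: "tx", "ty", "tz": the shift along the tool's x, y, z in m; "turn": the turn about the tool's y in rad; "gripper": the finger opening in m, from 0 to 0.0876. A call has 1 to 5 rows; each row is the pose to reach, as a shift and turn from the pose commanded when the call began, along the tool's axes at that moment; what a row does not reach only later rows make up. A row lasts 1/10 s, in which the tool goes at most 50 mm and 8.59 degrees, less where a joint would pass 70% of its speed; a pose out of reach is approached as far as the arm can. A call with a gripper value outside its range is refused whole. The fingers move at their own pace and stop on an object; "newtons" is the grip in N (left out, the last holds). Time passes only in rows, so rows that repeat a pose let the fingers close. It gives the time, the measured TCP pose, the force and the opening at its end, in the units of the state.
- r.get_state(): the state, without advancing time (a new reading comes with each control period).
- capture(name): name is "side" or "top" or "wrist"; returns (picture, depth): 480x640x3 uint8, red, green, blue; 480x640 float32, m along the optical axis (not along the pixel's ray), 0 where there is no reading.
- camera_info(name): a dict with "K" (3x3 intrinsics, pixels), "k1" (the pictures are not rectified: a ray, as slopes to the right and down, at radius r is drawn at 1 + k1 r^2 times it, then the intrinsics apply), "eye" and "orientation" of the camera in the world; the wrist camera has in their place "tool_from_camera" (4x4, takes a point from camera to tool coordinates, whose origin is the TCP and whose axes are the tool frame's). Camera axes: x right, y up, looking along -z (the intrinsics and any distortion apply to the point x, -y, -z); pixel columns grow to the right and rows downward; lengths in m; the calibration is good to about 2 mm. A picture is of the moment at which its call begins: read the wrist's pose just before it. camera_info takes no time and is no camera call.
- r.close_job(): hands the job in, once; it reports no verdict.
The state is a dict: "time_s": time; "joints": joint angles; "qd": joint speeds; "joint_torque": joint torques, N m; "tcp_pos": TCP position; "eef_rot": TCP orientation; "contact_force": force on the tool from outside, world axes, zero at the start; "moment": the same for the moment, N m; "gripper_width": finger opening in m.
Only numpy, scipy, OpenCV 4.12 (cv2) and the standard library are available. Lean on these libraries where they do the work, as an engineer would, in place of code of your own. Each camera call takes 0.05 s, during which the arm holds its last target.

## Working session

There is one attempt and no reset: what is moved stays moved. The work goes in short steps, Python scripts to look and compute and a tool call to move; the robot and the scene stay as the last step left them, time stands still between calls to the robot, and variables do not carry over. Pictures are saved under pics/ and viewed, and the job is handed in when it is done.

Besides the shell and the picture viewer there is one more tool, called after "Request:" as name(argument=value, ...) on one line, values as JSON. apply_moves: Moves the arm, as the interface text tells. Its arguments: {"type":"object","properties":{"deltas":{"type":"array","items":{"type":"object","properties":{"tx":{"type":"number"},"ty":{"type":"number"},"tz":{"type":"number"},"turn":{"type":"number"},"gripper":{"type":"number"}}}},"newtons":{"type":"number"}},"required":["deltas"]}

```bash
mkdir -p pics; cat > h.py <<'E'
import numpy as np, cv2
from plant import r, capture, camera_info
from scipy.spatial.transform import Rotation as R
def shot(n,f):
    im,d=capture(n); cv2.imwrite(f'pics/{f}.png',im[:,:,::-1]); np.save(f'pics/{f}.npy',d); return im,d
def campose(n,st=None):
    i=camera_info(n)
    if 'eye' in i:
        o=np.array(i['orientation'])
        Rm=R.from_euler('xyz',o,degrees=True).as_matrix() if o.shape==(3,) else o
        return i,Rm,np.array(i['eye'])
    T=np.array(i['tool_from_camera']); st=st or r.get_state()
    Rt=R.from_euler('xyz',st['eef_rot'],degrees=True).as_matrix()
    return i,Rt@T[:3,:3],Rt@T[:3,3]+np.array(st['tcp_pos'])
def ray(i,u,v):
    K=np.array(i['K']);k=np.array([i['k1'],0,0,0,0.])
    p=np.array([(u-K[0,2])/K[0,0],(v-K[1,2])/K[1,1]]);q=p.copy()
    for _ in range(20): q=p/(1+i['k1']*(q@q))
    return np.array([q[0],-q[1],-1])
def atz(n,u,v,z=0,c=None):
    i,Rm,e=c or campose(n); d=Rm@ray(i,u,v); return e+d*(z-e[2])/d[2]
def dep(n,u,v,d,c=None):
    i,Rm,e=c or campose(n); return e+Rm@ray(i,u,v)*d[int(v),int(u)]
E
python3 - <<'E'
from h import *
shot('top','t0');shot('side','s0');shot('wrist','w0')
for n in('top','side','wrist'):print(camera_info(n))
print(r.get_state())
E
```

```text
{'K': array([[496.35463185,   0.        , 316.78631662],
       [  0.        , 496.35463185, 234.2232296 ],
       [  0.        ,   0.        ,   1.        ]]), 'k1': 0.002772066988736207, 'eye': array([0.27150511, 0.02814977, 1.38426472]), 'orientation': array([ 12.03535857,  -0.19760358, -89.27617902])}
{'K': array([[613.62521511,   0.        , 309.68998213],
       [  0.        , 613.62521511, 248.13063529],
       [  0.        ,   0.        ,   1.        ]]), 'k1': -0.11412354435001101, 'eye': array([ 0.31294202, -1.0804008 ,  1.31421022]), 'orientation': array([ 41.95445849,   0.84800734, -13.20479214])}
{'K': array([[431.65498815,   0.        , 316.93719136],
       [  0.        , 431.65498815, 234.11404527],
       [  0.        ,   0.        ,   1.        ]]), 'k1': 0.01137390088027026, 'tool_from_camera': array([[-9.81074670e-04, -9.68799945e-01, -2.47842095e-01,
        -6.60306255e-02],
       [ 6.31702367e-04,  2.47841564e-01, -9.68800372e-01,
        -1.41004712e-01],
       [ 9.99999319e-01, -1.10702794e-03,  3.68842138e-04,
         5.44654440e-04],
       [ 0.00000000e+00,  0.00000000e+00,  0.00000000e+00,
         1.00000000e+00]])}
{'time_s': 0.15, 'joints': array([-5.61444479e+01,  2.05851461e+01,  6.46052551e-01, -1.21450223e-02,
       -7.01350504e+01, -1.65064842e+01]), 'qd': array([ 0.02194836, -0.04830432,  0.17005871,  0.22268917, -0.04046436,
        0.04853851]), 'joint_torque': array([ 1.90764673e-03, -5.83277786e+01,  2.93290097e+01,  7.00128704e+00,
        8.74787627e-03, -8.73049089e-05]), 'tcp_pos': array([ 0.20114167, -0.6439856 ,  0.24281201]), 'eef_rot': array([-8.99256675e+01,  1.01196863e-02,  1.73449401e+01]), 'contact_force': array([-0.60406546,  0.10107433,  0.218124  ]), 'moment': array([0.07052375, 0.00341942, 0.01366286]), 'gripper_width': 0.08737033179433482}
```

View pics/t0.png

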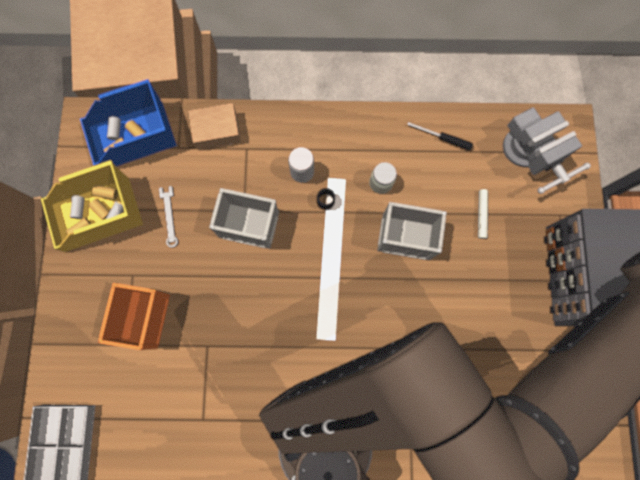

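View pics/s0.png

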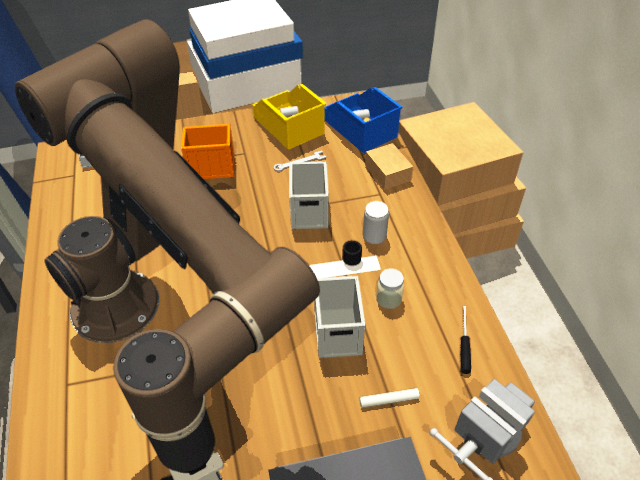

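View pics/w0.png

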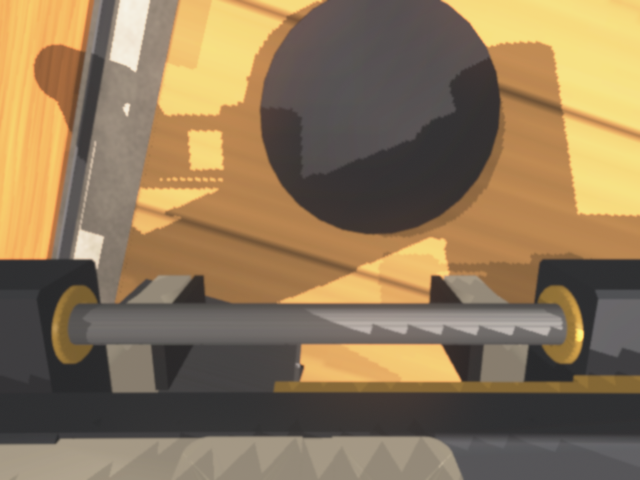

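```bash
python3 - <<'E'
from h import *
im=cv2.imread('pics/t0.png');d=np.load('pics/t0.npy')
c=campose('top')
P=np.zeros((480,640,3))
for v in range(100,350):
  for u in range(50,560): P[v,u]=dep('top',u,v,d,c)
np.save('pics/P0.npy',P)
for n,(u0,u1,v0,v1) in dict(L=(205,285,180,250),R=(372,452,198,262)).items():
  Q=P[v0:v1,u0:u1].reshape(-1,3); m=(Q[:,2]>.12)&(Q[:,2]<.14)
  q=Q[m]; rr=cv2.minAreaRect(q[:,:2].astype(np.float32)); print(n,m.sum(),rr,q[:,2].mean())
  print(cv2.boxPoints(rr))
for n,uv in dict(coup=(327,198),tin=(301,158),jar=(384,172),tool=(0,0)).items():
  if uv[0]: print(n,P[uv[1],uv[0]])
for uv in [(328,180),(346,179),(317,338),(336,339)]: print('line',atz('top',*uv,0,c))
for n,uv in dict(w1=(166,190),w2=(172,242),c1=(483,191),c2=(482,236)).items(): print(n,atz('top',*uv,.015,c))
a=cv2.resize(im[90:350,190:500],None,fx=2.5,fy=2.5,interpolation=cv2.INTER_CUBIC);cv2.imwrite('pics/t0c.png',a)
print(c[0]['eye'],atz('top',324,470,0,c))
E
```

```text
L 714 ((0.5907583236694336, 0.22269003093242645), (0.1515115350484848, 0.11104680597782135), 78.24781036376953) 0.1300668120981181
[[0.520969   0.15983123]
 [0.62968796 0.13721332]
 [0.6605477  0.28554884]
 [0.5518287  0.30816674]]
R 733 ((0.561753511428833, -0.22485944628715515), (0.15072111785411835, 0.1127784475684166), 80.72785949707031) 0.13009047820508493
[[ 0.49395868 -0.2901497 ]
 [ 0.60526353 -0.308321  ]
 [ 0.6295483  -0.1595692 ]
 [ 0.5182435  -0.1413979 ]]
coup [ 6.74315054e-01 -1.12243337e-03  1.12094703e-04]
tin [0.75430266 0.07270781 0.10944278]
jar [ 0.72328385 -0.15440287  0.09285119]
line [ 0.72896918 -0.00358857  0.        ]
line [ 0.73274999 -0.05614766  0.        ]
line [0.27707078 0.02286227 0.        ]
line [ 0.27505742 -0.02901414  0.        ]
w1 [0.6875078  0.46167674 0.015     ]
w2 [0.53571431 0.43332042 0.015     ]
c1 [ 0.69698028 -0.44935342  0.015     ]
c2 [ 0.56457859 -0.4389701   0.015     ]
[0.27150511 0.02814977 1.38426472] [-0.05692829  0.00055548  0.        ]
```

View pics/t0c.png

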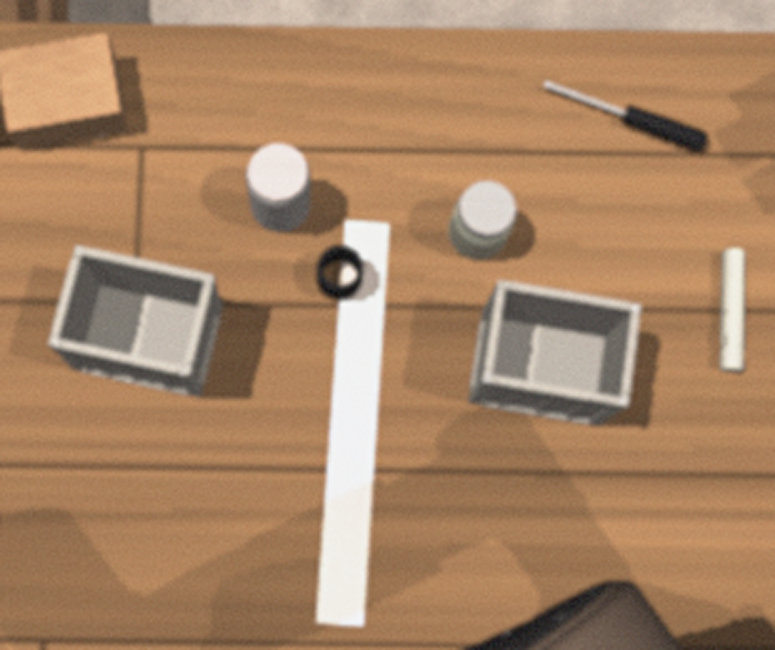

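```bash
cat >> h.py <<'E'
def to(x,y,z,yaw=None):
    s=r.get_state(); p=np.array(s['tcp_pos']); ps=np.radians(s['eef_rot'][2])
    d=np.array([x,y,z])-p
    yaw=s['eef_rot'][2] if yaw is None else yaw
    a=(s['eef_rot'][2]-yaw+180)%360-180
    print('t',round(s['time_s'],2),'pos',p.round(4),'rot',np.round(s['eef_rot'],2),'F',np.round(s['contact_force'],1),'J',np.round(s['joints'],0))
    print('tx %.4f ty %.4f tz %.4f turn %.4f'%(d[0]*np.cos(ps)+d[1]*np.sin(ps),-d[2],-d[0]*np.sin(ps)+d[1]*np.cos(ps),np.radians(a)))
E
python3 -c "
from h import *
to(.542,-.222,.26,-9.3)"
```

```text
t 0.15 pos [ 0.2011 -0.644   0.2428] rot [-8.993e+01  1.000e-02  1.734e+01] F [-0.6  0.1  0.2] J [-56.  21.   1.  -0. -70. -17.]
tx 0.4512 ty -0.0172 tz 0.3012 turn 0.4650
```

Request:
apply_moves(deltas=[{"tx":0.451,"ty":-0.05,"tz":0.301,"turn":0.465,"gripper":0},{"tx":0.451,"ty":-0.05,"tz":0.301,"turn":0.465,"gripper":0},{"tx":0.451,"ty":-0.05,"tz":0.301,"turn":0.465,"gripper":0},{"tx":0.451,"ty":-0.05,"tz":0.301,"turn":0.465,"gripper":0},{"tx":0.451,"ty":-0.05,"tz":0.301,"turn":0.465,"gripper":0}], newtons=20)

```text
time_s: 0.65
tcp_pos: [0.3544, -0.4542, 0.2659]
eef_rot: [-90.0, 0.0, -9.4]
contact_force: [1.8, -1.1, 0.9]
gripper_width: 0.0531
```

```bash
python3 -c "
from h import *
to(.542,-.222,.26,-9.3)"
```

```text
t 0.65 pos [ 0.3544 -0.4542  0.2659] rot [-8.999e+01  1.000e-02 -9.400e+00] F [ 1.8 -1.1  0.9] J [-33.  10. -10.  -0. -69. -67.]
tx 0.1471 ty 0.0059 tz 0.2597 turn -0.0017
```

Request:
apply_moves(deltas=[{"tx":0.147,"ty":0,"tz":0.255,"gripper":0},{"tx":0.147,"ty":0,"tz":0.255,"gripper":0},{"tx":0.147,"ty":0,"tz":0.255,"gripper":0},{"tx":0.147,"ty":0,"tz":0.255,"gripper":0},{"tx":0.147,"ty":0,"tz":0.255,"gripper":0}])

```text
invalid input at $.deltas[0]: expected keys tx, ty, tz, turn, gripper
```

```bash
python3 -c "
from h import *
to(.542,-.222,.26,-9.3)"
```

```text
t 0.65 pos [ 0.3544 -0.4542  0.2659] rot [-8.999e+01  1.000e-02 -9.400e+00] F [ 1.8 -1.1  0.9] J [-33.  10. -10.  -0. -69. -67.]
tx 0.1471 ty 0.0059 tz 0.2597 turn -0.0017
```

Request:
apply_moves(deltas=[{"tx":0.147,"ty":0,"tz":0.255,"turn":0,"gripper":0},{"tx":0.147,"ty":0,"tz":0.255,"turn":0,"gripper":0},{"tx":0.147,"ty":0,"tz":0.255,"turn":0,"gripper":0},{"tx":0.147,"ty":0,"tz":0.255,"turn":0,"gripper":0},{"tx":0.147,"ty":0,"tz":0.255,"turn":0,"gripper":0}])

```text
time_s: 1.15
tcp_pos: [0.5128, -0.2604, 0.266]
eef_rot: [-90.0, -0.0, -9.3]
contact_force: [0.6, -0.5, 0.1]
gripper_width: 0.013
```

```bash
python3 -c "
from h import *
to(.542,-.222,.122,-9.3)"
```

```text
t 1.15 pos [ 0.5128 -0.2604  0.266 ] rot [-9.00e+01 -1.00e-02 -9.28e+00] F [ 0.6 -0.5  0.1] J [ -7.  10. -10.  -0. -69. -92.]
tx 0.0227 ty 0.1440 tz 0.0426 turn 0.0003
```

Finish the lateral part first, then down.

Request:
apply_moves(deltas=[{"tx":0.023,"ty":0,"tz":0.043,"turn":0,"gripper":0},{"tx":0.023,"ty":0,"tz":0.043,"turn":0,"gripper":0},{"tx":0.023,"ty":0.04,"tz":0.043,"turn":0,"gripper":0},{"tx":0.023,"ty":0.08,"tz":0.043,"turn":0,"gripper":0},{"tx":0.023,"ty":0.09,"tz":0.043,"turn":0,"gripper":0}])

```text
time_s: 1.65
tcp_pos: [0.5387, -0.223, 0.1716]
eef_rot: [-90.0, 0.4, -9.3]
contact_force: [-0.7, -0.6, -0.6]
gripper_width: 0.0003
```

```bash
python3 -c "
from h import *
to(.542,-.222,.122,-9.3)
shot('side','s1');shot('top','t1')"
```

```text
t 1.65 pos [ 0.5387 -0.223   0.1716] rot [-89.97   0.41  -9.33] F [-0.7 -0.6 -0.6] J [ -3.  15. -17.  -0. -58. -96.]
tx 0.0031 ty 0.0496 tz 0.0015 turn -0.0005
```

View pics/s1.png

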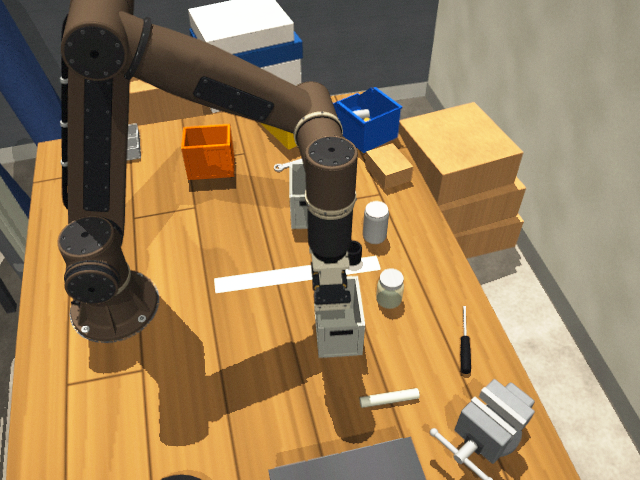

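Request:
apply_moves(deltas=[{"tx":0.003,"ty":0.025,"tz":0.001,"turn":0,"gripper":0},{"tx":0.003,"ty":0.05,"tz":0.001,"turn":0,"gripper":0},{"tx":-0.007,"ty":0.05,"tz":0.001,"turn":0,"gripper":0},{"tx":-0.014,"ty":0.05,"tz":0.001,"turn":0,"gripper":0},{"tx":-0.022,"ty":0.05,"tz":0.001,"turn":0,"gripper":0}])

```text
time_s: 2.25
tcp_pos: [0.5208, -0.2193, 0.1283]
eef_rot: [-90.0, -0.2, -9.3]
contact_force: [1.0, -0.3, 0.2]
gripper_width: 0.0005
```

Request:
apply_moves(deltas=[{"tx":-0.008,"ty":0,"tz":0,"turn":0,"gripper":0},{"tx":-0.016,"ty":0,"tz":0,"turn":0,"gripper":0},{"tx":-0.024,"ty":0,"tz":0,"turn":0,"gripper":0},{"tx":-0.032,"ty":0,"tz":0,"turn":0,"gripper":0},{"tx":-0.04,"ty":0,"tz":0,"turn":0,"gripper":0}])

```text
time_s: 2.75
tcp_pos: [0.4798, -0.2124, 0.126]
eef_rot: [-90.0, 0.0, -9.3]
contact_force: [1.1, 0.0, -0.4]
gripper_width: 0.0005
```

```bash
python3 -c "
from h import *
to(.542,-.222,.122,-9.3)
shot('side','s2')"
```

```text
t 2.75 pos [ 0.4798 -0.2124  0.126 ] rot [-90.     0.    -9.29] F [ 1.1  0.  -0.4] J [ -2.  13. -27.  -0. -50. -97.]
tx 0.0630 ty 0.0040 tz 0.0006 turn 0.0001
```

View pics/s2.png

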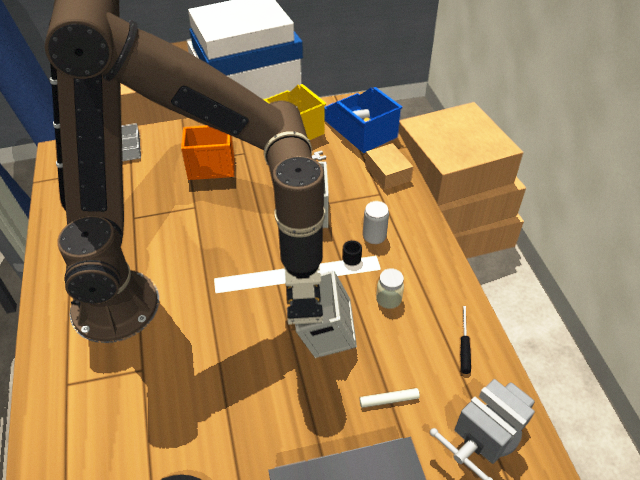

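Request:
apply_moves(deltas=[{"tx":-0.008,"ty":0.005,"tz":0,"turn":0,"gripper":0},{"tx":-0.016,"ty":0.01,"tz":0,"turn":0,"gripper":0},{"tx":-0.024,"ty":0.015,"tz":0,"turn":0,"gripper":0},{"tx":-0.032,"ty":0.02,"tz":0,"turn":0,"gripper":0},{"tx":-0.04,"ty":0.023,"tz":0,"turn":0,"gripper":0}])

```text
time_s: 3.3
tcp_pos: [0.4398, -0.206, 0.1021]
eef_rot: [-90.0, 0.1, -9.3]
contact_force: [-0.7, 0.0, -0.5]
gripper_width: 0.001
```

```bash
python3 -c "
from h import *
to(.542,-.222,.122,-9.3)
shot('side','s3')"
```

```text
t 3.3 pos [ 0.4398 -0.206   0.1021] rot [-9.00e+01  8.00e-02 -9.31e+00] F [-0.7  0.  -0.5] J [ -2.  11. -33.  -0. -45. -97.]
tx 0.1035 ty -0.0199 tz 0.0007 turn -0.0001
```

View pics/s3.png

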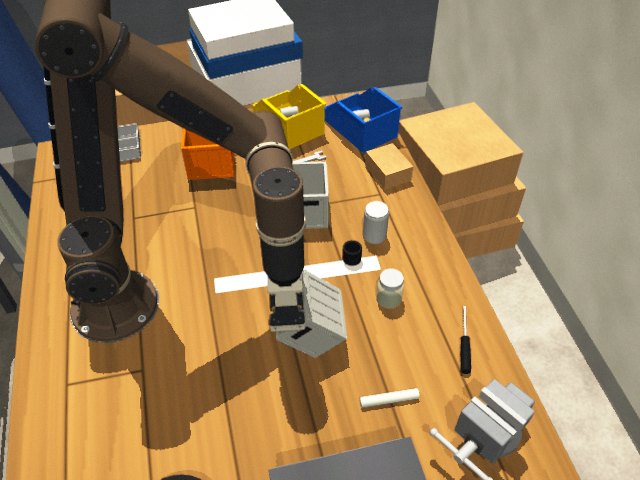

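Request:
apply_moves(deltas=[{"tx":-0.01,"ty":0,"tz":0,"turn":0,"gripper":0},{"tx":-0.02,"ty":0,"tz":0,"turn":0,"gripper":0},{"tx":-0.03,"ty":0,"tz":0,"turn":0,"gripper":0},{"tx":-0.04,"ty":0,"tz":0,"turn":0,"gripper":0},{"tx":-0.05,"ty":0,"tz":0,"turn":0,"gripper":0}])

```text
time_s: 3.85
tcp_pos: [0.3909, -0.1979, 0.1031]
eef_rot: [-90.0, -0.0, -9.3]
contact_force: [0.5, -0.5, 0.4]
gripper_width: 0.0001
```

Request:
apply_moves(deltas=[{"tx":-0.01,"ty":0,"tz":0,"turn":0,"gripper":0},{"tx":-0.02,"ty":0,"tz":0,"turn":0,"gripper":0},{"tx":-0.03,"ty":0,"tz":0,"turn":0,"gripper":0},{"tx":-0.035,"ty":0,"tz":0,"turn":0,"gripper":0},{"tx":-0.04,"ty":0,"tz":0,"turn":0,"gripper":0}])

```text
time_s: 4.35
tcp_pos: [0.3522, -0.1915, 0.1032]
eef_rot: [-90.0, -0.1, -9.3]
contact_force: [-0.5, 0.7, 0.0]
gripper_width: 0.0005
```

```bash
python3 -c "
from h import *
to(.542,-.222,.122,-9.3)
shot('side','s4')"
```

```text
t 4.35 pos [ 0.3522 -0.1915  0.1032] rot [-9.00e+01 -5.00e-02 -9.28e+00] F [-0.5  0.7  0. ] J [  0.   3. -43.   0. -44. -99.]
tx 0.1922 ty -0.0188 tz 0.0005 turn 0.0004
```

View pics/s4.png

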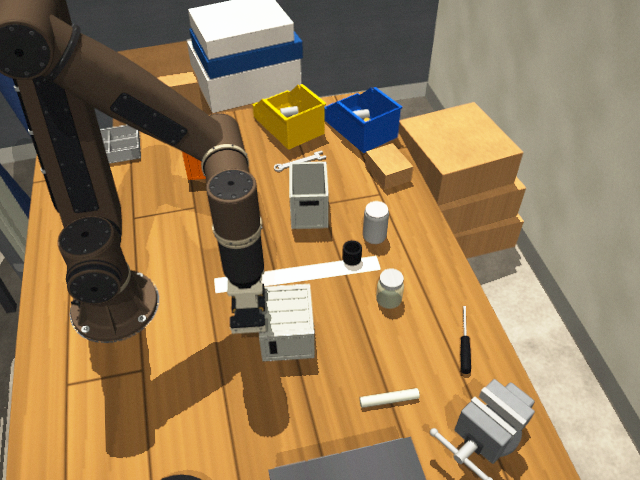

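Request:
apply_moves(deltas=[{"tx":-0.015,"ty":0,"tz":0,"turn":0,"gripper":0},{"tx":-0.015,"ty":0,"tz":0,"turn":0,"gripper":0},{"tx":-0.015,"ty":-0.01,"tz":0,"turn":0,"gripper":0}])

```text
time_s: 4.7
tcp_pos: [0.3363, -0.189, 0.1123]
eef_rot: [-90.0, 0.1, -9.3]
contact_force: [0.0, -0.6, 0.6]
gripper_width: 0.0003
```

```bash
python3 - <<'E'
from h import *
to(.571,.227,.28,-11.7)
im,d=shot('top','t4');c=campose('top')
Q=np.array([dep('top',u,v,d,c) for v in range(180,350) for u in range(350,470)])
m=(Q[:,2]>.1)&(Q[:,2]<.116)&(Q[:,0]>.36)
q=Q[m];rr=cv2.minAreaRect(q[:,:2].astype(np.float32));print(m.sum(),rr,q[:,2].mean())
print(cv2.boxPoints(rr))
E
```

```text
t 4.7 pos [ 0.3363 -0.189   0.1123] rot [-90.01   0.11  -9.3 ] F [ 0.  -0.6  0.6] J [   0.    1.  -44.   -0.  -45. -100.]
tx 0.1644 ty -0.1677 tz 0.4485 turn 0.0419
1613 ((0.55860435962677, -0.20943179726600647), (0.15863212943077087, 0.2727805972099304), 88.4590835571289) 0.10839488162821409
[[ 0.42013052 -0.28505152]
 [ 0.69281244 -0.29238683]
 [ 0.6970782  -0.13381207]
 [ 0.42439628 -0.12647676]]
```

View pics/t4.png

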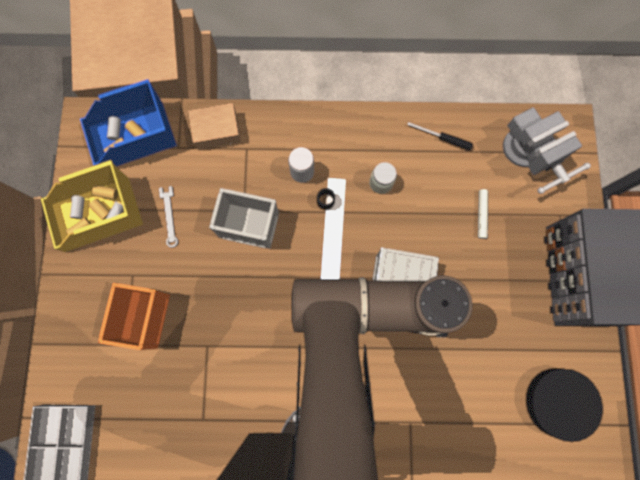

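Request:
apply_moves(deltas=[{"tx":0,"ty":-0.05,"tz":0,"turn":0,"gripper":0},{"tx":0,"ty":-0.1,"tz":0,"turn":0,"gripper":0},{"tx":0.02,"ty":-0.15,"tz":0.03,"turn":0.042,"gripper":0},{"tx":0.04,"ty":-0.15,"tz":0.08,"turn":0.042,"gripper":0},{"tx":0.06,"ty":-0.15,"tz":0.12,"turn":0.042,"gripper":0}])

```text
time_s: 5.25
tcp_pos: [0.4141, -0.084, 0.2652]
eef_rot: [-89.9, -0.3, -11.8]
contact_force: [1.9, -1.2, -1.2]
gripper_width: 0.0001
```

```bash
python3 -c "
from h import *
to(.571,.227,.26,-11.7)
im,d=shot('top','t5');c=campose('top')
Q=np.array([dep('top',u,v,d,c) for v in range(200,350) for u in range(350,470)])
m=(Q[:,2]>.1)&(Q[:,2]<.116)&(Q[:,0]<.62)
q=Q[m];rr=cv2.minAreaRect(q[:,:2].astype(np.float32));print(m.sum(),rr,q[:,2].mean())
print(cv2.boxPoints(rr))
"
```

```text
t 5.25 pos [ 0.4141 -0.084   0.2652] rot [-89.87  -0.3  -11.8 ] F [ 1.9 -1.2 -1.2] J [  16.   -5.  -27.    0.  -68. -117.]
tx 0.0900 ty 0.0052 tz 0.3365 turn -0.0017
1049 ((0.4332566261291504, -0.20378611981868744), (0.14966405928134918, 0.1297759860754013), 80.7577133178711) 0.1092243385624326
[[ 0.35719228 -0.26722503]
 [ 0.4852835  -0.2880683 ]
 [ 0.509321   -0.14034721]
 [ 0.38122976 -0.11950395]]
```

View pics/t5.png

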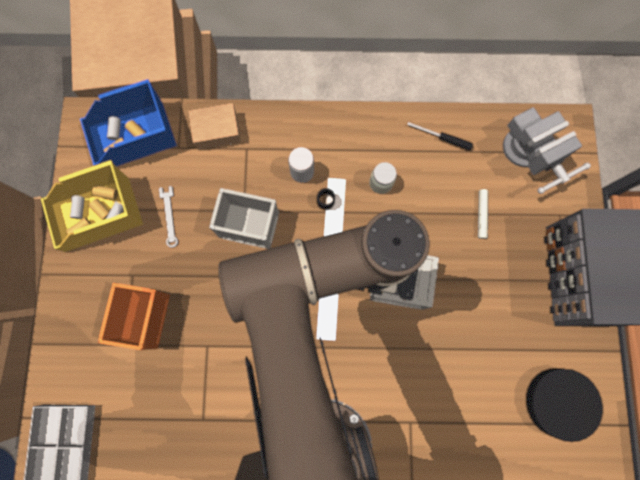

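Request:
apply_moves(deltas=[{"tx":0.09,"ty":0,"tz":0.336,"turn":0,"gripper":0},{"tx":0.09,"ty":0,"tz":0.336,"turn":0,"gripper":0},{"tx":0.09,"ty":0,"tz":0.336,"turn":0,"gripper":0},{"tx":0.09,"ty":0,"tz":0.336,"turn":0,"gripper":0},{"tx":0.09,"ty":0,"tz":0.336,"turn":0,"gripper":0}])

```text
time_s: 5.8
tcp_pos: [0.5256, 0.1403, 0.2625]
eef_rot: [-90.0, -0.0, -11.7]
contact_force: [1.4, -0.2, 0.8]
gripper_width: 0.0004
```

```bash
python3 -c "
from h import *
to(.571,.227,.17,-11.7)"
```

```text
t 5.8 pos [0.5256 0.1403 0.2625] rot [-8.999e+01 -1.000e-02 -1.167e+01] F [ 1.4 -0.2  0.8] J [  36.    7.  -14.    0.  -68. -137.]
tx 0.0269 ty 0.0925 tz 0.0941 turn 0.0005
```

Request:
apply_moves(deltas=[{"tx":0.027,"ty":0,"tz":0.094,"turn":0,"gripper":0},{"tx":0.027,"ty":0,"tz":0.094,"turn":0,"gripper":0},{"tx":0.027,"ty":0,"tz":0.094,"turn":0,"gripper":0},{"tx":0.027,"ty":0.04,"tz":0.094,"turn":0,"gripper":0},{"tx":0.027,"ty":0.08,"tz":0.094,"turn":0,"gripper":0}])

```text
time_s: 6.3
tcp_pos: [0.571, 0.2256, 0.1821]
eef_rot: [-89.9, -0.1, -11.7]
contact_force: [0.5, -0.4, -1.0]
gripper_width: 0.0007
```

```bash
python3 -c "
from h import *
to(.571,.227,.122,-11.7)"
```

```text
t 6.3 pos [0.571  0.2256 0.1821] rot [-89.9   -0.09 -11.66] F [ 0.5 -0.4 -1. ] J [  40.   17.  -12.    0.  -60. -141.]
tx -0.0003 ty 0.0601 tz 0.0014 turn 0.0008
```

Request:
apply_moves(deltas=[{"tx":0,"ty":0.03,"tz":0.001,"turn":0,"gripper":0},{"tx":0,"ty":0.058,"tz":0.001,"turn":0,"gripper":0},{"tx":-0.008,"ty":0.058,"tz":0.001,"turn":0,"gripper":0},{"tx":-0.016,"ty":0.058,"tz":0.001,"turn":0,"gripper":0},{"tx":-0.024,"ty":0.058,"tz":0.001,"turn":0,"gripper":0}])

```text
time_s: 6.8
tcp_pos: [0.5474, 0.2311, 0.1263]
eef_rot: [-89.9, -0.1, -11.7]
contact_force: [1.2, -0.1, -0.8]
gripper_width: 0.0004
```

Request:
apply_moves(deltas=[{"tx":-0.008,"ty":0,"tz":0,"turn":0,"gripper":0},{"tx":-0.016,"ty":0,"tz":0,"turn":0,"gripper":0},{"tx":-0.024,"ty":0,"tz":0,"turn":0,"gripper":0},{"tx":-0.032,"ty":0,"tz":0,"turn":0,"gripper":0},{"tx":-0.04,"ty":0,"tz":0,"turn":0,"gripper":0}])

```text
time_s: 7.3
tcp_pos: [0.5072, 0.2388, 0.1249]
eef_rot: [-90.0, 0.0, -11.7]
contact_force: [1.0, -0.2, 0.6]
gripper_width: 0.0008
```

Request:
apply_moves(deltas=[{"tx":-0.008,"ty":0.005,"tz":0,"turn":0,"gripper":0},{"tx":-0.016,"ty":0.01,"tz":0,"turn":0,"gripper":0},{"tx":-0.024,"ty":0.015,"tz":0,"turn":0,"gripper":0},{"tx":-0.032,"ty":0.02,"tz":0,"turn":0,"gripper":0},{"tx":-0.04,"ty":0.023,"tz":0,"turn":0,"gripper":0}])

```text
time_s: 7.8
tcp_pos: [0.4678, 0.2466, 0.1008]
eef_rot: [-90.1, 0.0, -11.7]
contact_force: [0.6, 0.6, -0.1]
gripper_width: 0.0003
```

```bash
python3 -c "
from h import *
to(.542,-.222,.122,-11.7)
shot('side','s6')"
```

```text
t 7.8 pos [0.4678 0.2466 0.1008] rot [-9.006e+01  5.000e-02 -1.171e+01] F [ 0.6  0.6 -0.1] J [  49.   15.  -28.   -0.  -47. -151.]
tx 0.1678 ty -0.0212 tz -0.4437 turn -0.0002
```

View pics/s6.png

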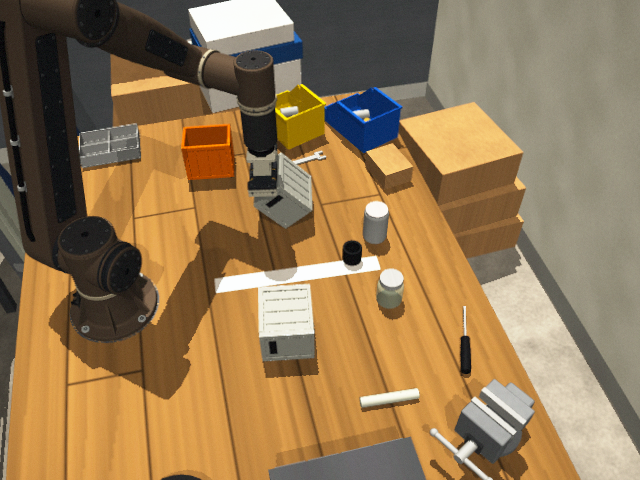

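Request:
apply_moves(deltas=[{"tx":-0.01,"ty":0,"tz":0,"turn":0,"gripper":0},{"tx":-0.02,"ty":0,"tz":0,"turn":0,"gripper":0},{"tx":-0.03,"ty":0,"tz":0,"turn":0,"gripper":0},{"tx":-0.04,"ty":0,"tz":0,"turn":0,"gripper":0},{"tx":-0.05,"ty":0,"tz":0,"turn":0,"gripper":0}])

```text
time_s: 8.35
tcp_pos: [0.419, 0.2571, 0.1019]
eef_rot: [-90.0, -0.0, -11.7]
contact_force: [-0.8, -0.4, -0.8]
gripper_width: 0.0006
```

Request:
apply_moves(deltas=[{"tx":-0.01,"ty":0,"tz":0,"turn":0,"gripper":0},{"tx":-0.02,"ty":0,"tz":0,"turn":0,"gripper":0},{"tx":-0.03,"ty":0,"tz":0,"turn":0,"gripper":0},{"tx":-0.04,"ty":0,"tz":0,"turn":0,"gripper":0},{"tx":-0.055,"ty":0,"tz":0,"turn":0,"gripper":0}])

```text
time_s: 8.85
tcp_pos: [0.3656, 0.2684, 0.1019]
eef_rot: [-90.0, -0.0, -11.7]
contact_force: [-0.9, 0.4, 0.4]
gripper_width: 0.0006
```

```bash
python3 -c "
from h import *
to(.3,.27,.122,-11.7)
shot('side','s7')"
```

```text
t 8.85 pos [0.3656 0.2684 0.1019] rot [-8.998e+01 -2.000e-02 -1.171e+01] F [-0.9  0.4  0.4] J [  61.    8.  -37.    0.  -44. -163.]
tx -0.0645 ty -0.0201 tz -0.0118 turn -0.0002
```

View pics/s7.png

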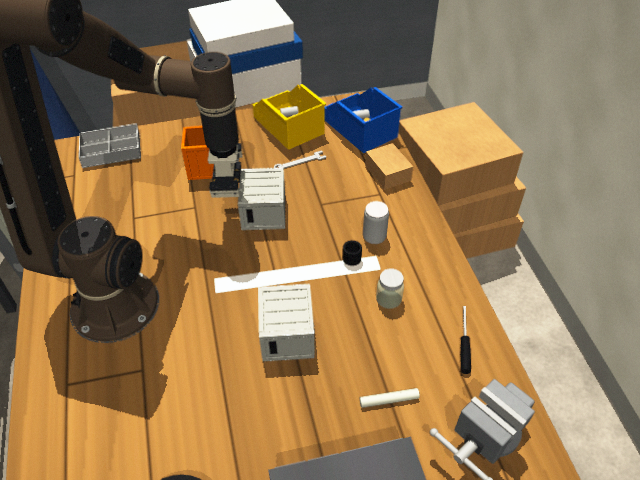

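Request:
apply_moves(deltas=[{"tx":-0.015,"ty":0,"tz":0,"turn":0,"gripper":0},{"tx":-0.015,"ty":-0.03,"tz":0,"turn":0,"gripper":0},{"tx":-0.015,"ty":-0.08,"tz":0,"turn":0,"gripper":0},{"tx":-0.015,"ty":-0.13,"tz":0,"turn":0,"gripper":0},{"tx":0,"ty":-0.15,"tz":0,"turn":-0.14,"gripper":0}])

```text
time_s: 9.4
tcp_pos: [0.3666, 0.2696, 0.2571]
eef_rot: [-89.6, -0.3, -3.6]
contact_force: [-0.1, 0.5, -0.7]
gripper_width: 0.0001
```

```bash
python3 -c "
from h import *
to(.71,.29,.25,90)"
```

```text
t 9.4 pos [0.3666 0.2696 0.2571] rot [-89.63  -0.25  -3.56] F [-0.1  0.5 -0.7] J [  61.   -2.  -25.    0.  -66. -155.]
tx 0.3415 ty 0.0071 tz 0.0417 turn -1.6329
```

Request:
apply_moves(deltas=[{"tx":0.342,"ty":0.0,"tz":0.042,"turn":-1.633,"gripper":0},{"tx":0.342,"ty":0.0,"tz":0.042,"turn":-1.633,"gripper":0},{"tx":0.342,"ty":0.0,"tz":0.042,"turn":-1.633,"gripper":0},{"tx":0.342,"ty":0.0,"tz":0.042,"turn":-1.633,"gripper":0},{"tx":0.342,"ty":0.0,"tz":0.042,"turn":-1.633,"gripper":0}])

```text
time_s: 9.9
tcp_pos: [0.6099, 0.2823, 0.2517]
eef_rot: [-90.0, -0.0, 38.4]
contact_force: [0.9, 1.8, 0.5]
gripper_width: 0.0005
```

```bash
python3 -c "
from h import *
to(.71,.29,.25,90)"
```

```text
t 9.9 pos [0.6099 0.2823 0.2517] rot [-9.001e+01 -1.000e-02  3.837e+01] F [0.9 1.8 0.5] J [ 41.  20.   1.   0. -71. -93.]
tx 0.0833 ty 0.0017 tz -0.0561 turn -0.9012
```

Request:
apply_moves(deltas=[{"tx":0.083,"ty":0.0,"tz":-0.056,"turn":-0.9,"gripper":0},{"tx":0.083,"ty":0.0,"tz":-0.056,"turn":-0.9,"gripper":0},{"tx":0.083,"ty":0.0,"tz":-0.056,"turn":-0.9,"gripper":0},{"tx":0.083,"ty":0.0,"tz":-0.056,"turn":-0.9,"gripper":0},{"tx":0.083,"ty":0.0,"tz":-0.056,"turn":-0.9,"gripper":0}])

```text
time_s: 10.4
tcp_pos: [0.7082, 0.2892, 0.2504]
eef_rot: [-89.9, 0.1, 81.3]
contact_force: [-0.1, -0.6, 0.3]
gripper_width: 0.0006
```

Request:
apply_moves(deltas=[{"tx":0,"ty":0,"tz":0,"turn":-0.15,"gripper":0},{"tx":0,"ty":0,"tz":0,"turn":-0.15,"gripper":0}])

```text
time_s: 10.6
tcp_pos: [0.7077, 0.2895, 0.2515]
eef_rot: [-90.0, 0.0, 89.7]
contact_force: [-0.4, -0.1, 0.0]
gripper_width: 0.0003
```

```bash
python3 -c "
from h import *
to(.71,.29,.25,90)
shot('wrist','w1')
im,d=shot('top','t7');c=campose('top')
Q=np.array([dep('top',u,v,d,c) for v in range(200,350) for u in range(190,300)])
m=(Q[:,2]>.1)&(Q[:,2]<.116)&(Q[:,0]<.6)
q=Q[m];rr=cv2.minAreaRect(q[:,:2].astype(np.float32));print(m.sum(),rr,q[:,2].mean())
"
```

```text
t 10.6 pos [0.7077 0.2895 0.2515] rot [-8.998e+01  3.000e-02  8.971e+01] F [-0.4 -0.1  0. ] J [ 37.  29.  15.   0. -76. -37.]
tx 0.0006 ty 0.0015 tz -0.0023 turn -0.0051
2895 ((0.4560701549053192, 0.2514827251434326), (0.15120398998260498, 0.1305835247039795), 78.2484130859375) 0.1085017689164659
```

View pics/w1.png

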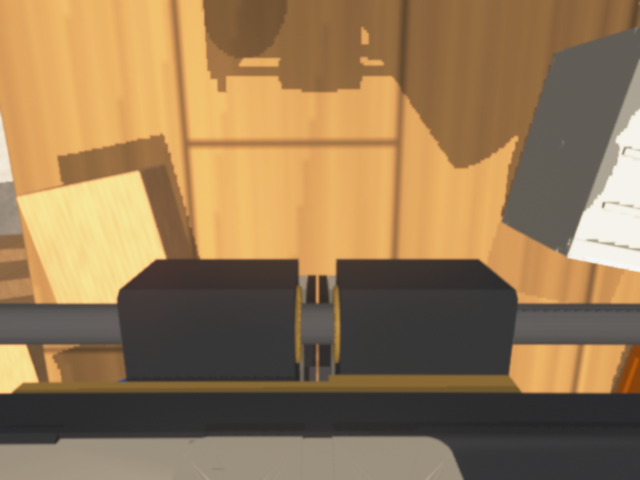

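View pics/t7.png

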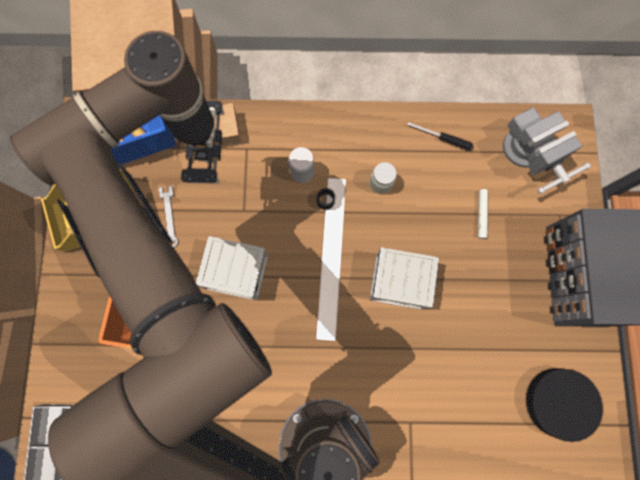

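```bash
python3 -c "
import cv2,numpy as np
a=cv2.imread('pics/w1.png')[10:270,480:640]
a=cv2.resize(np.clip(a.astype(float)*1.8,0,255).astype('uint8'),None,fx=2.2,fy=2.2);cv2.imwrite('pics/w1c.png',a)
from h import *
to(.66,-.15,.25,90)"
```

```text
t 10.7 pos [0.7076 0.2894 0.2517] rot [-8.999e+01  1.000e-02  8.932e+01] F [-0.1  0.2  0. ] J [ 37.  29.  15.   0. -76. -37.]
tx -0.4400 ty 0.0017 tz 0.0424 turn -0.0119
```

View pics/w1c.png

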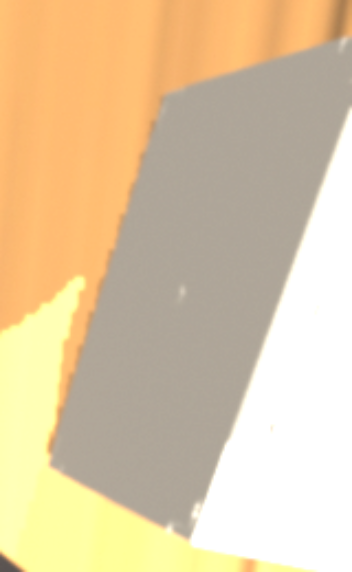

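The left underside shows plain grey with no ring. I'll look at the right one to confirm.

Request:
apply_moves(deltas=[{"tx":-0.44,"ty":0.0,"tz":0.042,"turn":0,"gripper":0},{"tx":-0.44,"ty":0.0,"tz":0.042,"turn":0,"gripper":0},{"tx":-0.44,"ty":0.0,"tz":0.042,"turn":0,"gripper":0},{"tx":-0.44,"ty":0.0,"tz":0.042,"turn":0,"gripper":0},{"tx":-0.44,"ty":0.0,"tz":0.042,"turn":0,"gripper":0}])

```text
time_s: 11.2
tcp_pos: [0.6816, 0.0389, 0.2522]
eef_rot: [-90.0, -0.0, 89.4]
contact_force: [0.4, 0.4, 0.1]
gripper_width: 0.0003
```

Request:
apply_moves(deltas=[{"tx":-0.2,"ty":0.0,"tz":0.02,"turn":0,"gripper":0},{"tx":-0.2,"ty":0.0,"tz":0.02,"turn":0,"gripper":0},{"tx":-0.2,"ty":0.0,"tz":0.02,"turn":0,"gripper":0},{"tx":-0.2,"ty":0.0,"tz":0.02,"turn":0,"gripper":0},{"tx":-0.2,"ty":0.0,"tz":0.02,"turn":0,"gripper":0}])

```text
time_s: 11.7
tcp_pos: [0.6594, -0.1646, 0.252]
eef_rot: [-90.0, 0.0, 89.0]
contact_force: [1.0, -0.7, -0.1]
gripper_width: 0.0002
```

```bash
python3 -c "
from h import *
to(.66,-.15,.25,90)
shot('wrist','w2')"
```

```text
t 11.7 pos [ 0.6594 -0.1646  0.252 ] rot [-8.999e+01  5.000e-02  8.904e+01] F [ 1.  -0.7 -0.1] J [  2.  21.   2.   0. -71.  -3.]
tx 0.0146 ty 0.0020 tz -0.0004 turn -0.0167
```

View pics/w2.png

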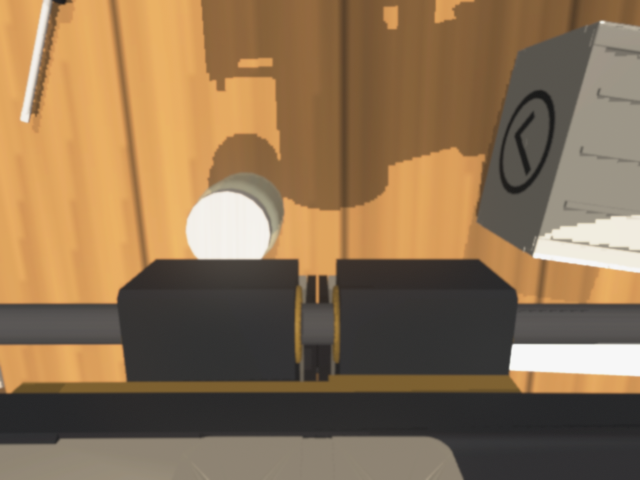

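```bash
python3 -c "
from h import *
to(.421,-.319,.25,80.7)"
```

```text
t 11.75 pos [ 0.6599 -0.1625  0.2519] rot [-9.00e+01  1.00e-02  8.91e+01] F [-0.6  0.3  0.5] J [  3.  21.   2.   0. -71.  -3.]
tx -0.1602 ty 0.0019 tz 0.2364 turn 0.1466
```

Request:
apply_moves(deltas=[{"tx":-0.16,"ty":0,"tz":0.236,"turn":0.147,"gripper":0},{"tx":-0.16,"ty":0,"tz":0.236,"turn":0.147,"gripper":0},{"tx":-0.16,"ty":0,"tz":0.236,"turn":0.147,"gripper":0},{"tx":-0.16,"ty":0,"tz":0.236,"turn":0.147,"gripper":0},{"tx":-0.16,"ty":0,"tz":0.236,"turn":0.147,"gripper":0}])

```text
time_s: 12.25
tcp_pos: [0.4514, -0.2979, 0.2522]
eef_rot: [-90.0, 0.0, 81.1]
contact_force: [0.5, -1.1, -0.1]
gripper_width: 0.0003
```

```bash
python3 -c "
from h import *
to(.421,-.319,.072,80.7)"
```

```text
t 12.25 pos [ 0.4514 -0.2979  0.2522] rot [-90.05   0.    81.06] F [ 0.5 -1.1 -0.1] J [-13.   8. -16.   0. -67.   4.]
tx -0.0256 ty 0.1802 tz 0.0268 turn 0.0062
```

Request:
apply_moves(deltas=[{"tx":-0.025,"ty":0,"tz":0.027,"turn":0.006,"gripper":0},{"tx":-0.025,"ty":0.04,"tz":0.027,"turn":0.006,"gripper":0},{"tx":-0.025,"ty":0.08,"tz":0.027,"turn":0.006,"gripper":0},{"tx":-0.025,"ty":0.11,"tz":0.027,"turn":0.006,"gripper":0},{"tx":-0.025,"ty":0.12,"tz":0.027,"turn":0.006,"gripper":0}])

```text
time_s: 12.75
tcp_pos: [0.4208, -0.3172, 0.1292]
eef_rot: [-89.8, -0.1, 80.7]
contact_force: [-0.4, 0.7, -0.5]
gripper_width: 0.0001
```

```bash
python3 -c "
from h import *
to(.421,-.319,.073,80.7)
shot('side','s8')"
```

```text
t 12.75 pos [ 0.4208 -0.3172  0.1292] rot [-8.976e+01 -6.000e-02  8.067e+01] F [-0.4  0.7 -0.5] J [-16.  13. -27.  -0. -51.   6.]
tx -0.0017 ty 0.0562 tz -0.0005 turn -0.0005
```

View pics/s8.png

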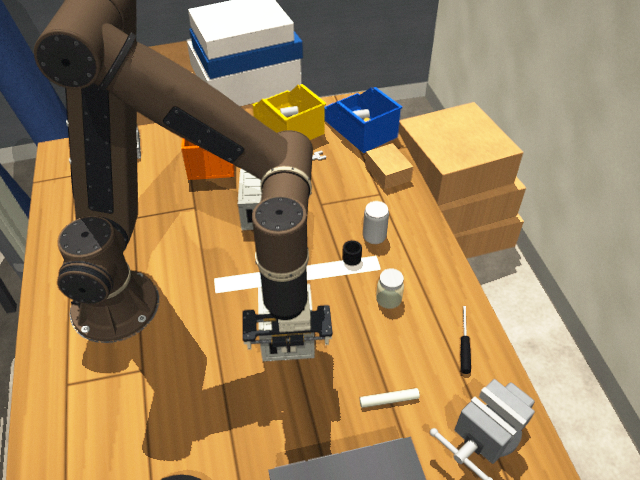

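Request:
apply_moves(deltas=[{"tx":0,"ty":0.03,"tz":0,"turn":0,"gripper":0},{"tx":0,"ty":0.053,"tz":0,"turn":0,"gripper":0},{"tx":0.01,"ty":0.053,"tz":0,"turn":0,"gripper":0},{"tx":0.022,"ty":0.053,"tz":0,"turn":0,"gripper":0},{"tx":0.034,"ty":0.053,"tz":0,"turn":0,"gripper":0}])

```text
time_s: 13.3
tcp_pos: [0.4292, -0.2843, 0.0807]
eef_rot: [-90.2, 0.0, 80.8]
contact_force: [0.4, -1.6, -0.0]
gripper_width: 0.0006
```

Request:
apply_moves(deltas=[{"tx":0.012,"ty":0,"tz":0,"turn":0,"gripper":0},{"tx":0.024,"ty":0,"tz":0,"turn":0,"gripper":0},{"tx":0.036,"ty":0,"tz":0,"turn":0,"gripper":0},{"tx":0.048,"ty":0,"tz":0,"turn":0,"gripper":0},{"tx":0.06,"ty":0,"tz":0,"turn":0,"gripper":0}])

```text
time_s: 13.8
tcp_pos: [0.4373, -0.2247, 0.079]
eef_rot: [-90.0, 0.0, 80.8]
contact_force: [0.6, -2.6, 2.7]
gripper_width: 0.0001
```

```bash
python3 -c "
from h import *
to(.421,-.319,.073,80.7)
shot('side','s9');shot('top','t9')"
```

```text
t 13.8 pos [ 0.4373 -0.2247  0.079 ] rot [-90.01   0.    80.81] F [ 0.6 -2.6  2.7] J [ -4.  14. -34.   0. -42.  -5.]
tx -0.0957 ty 0.0060 tz 0.0011 turn 0.0020
```

View pics/s9.png

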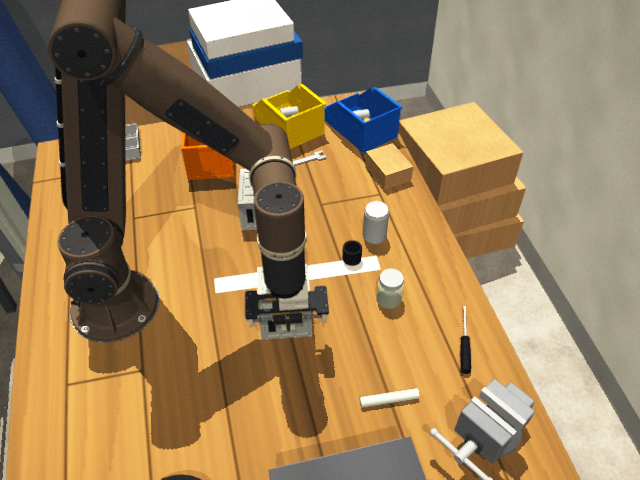

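Request:
apply_moves(deltas=[{"tx":0.012,"ty":0,"tz":0,"turn":0,"gripper":0},{"tx":0.024,"ty":0,"tz":0,"turn":0,"gripper":0},{"tx":0.036,"ty":0,"tz":0,"turn":0,"gripper":0},{"tx":0.048,"ty":0,"tz":0,"turn":0,"gripper":0},{"tx":0.06,"ty":0,"tz":0,"turn":0,"gripper":0}])

```text
time_s: 14.4
tcp_pos: [0.4467, -0.1654, 0.0787]
eef_rot: [-90.0, -0.0, 80.8]
contact_force: [0.0, -0.9, 0.2]
gripper_width: 0.0003
```

Request:
apply_moves(deltas=[{"tx":0.011,"ty":0,"tz":0,"turn":0,"gripper":0},{"tx":0.022,"ty":0,"tz":0,"turn":0,"gripper":0},{"tx":0.031,"ty":0,"tz":0,"turn":0,"gripper":0},{"tx":0.038,"ty":0,"tz":0,"turn":0,"gripper":0},{"tx":0.042,"ty":0,"tz":0,"turn":0,"gripper":0}])

```text
time_s: 14.9
tcp_pos: [0.4536, -0.1244, 0.0789]
eef_rot: [-90.0, -0.0, 80.8]
contact_force: [0.1, -0.6, -0.3]
gripper_width: 0.0005
```

```bash
cat > m.py <<'E'
from h import *
import sys
im,d=shot('top',sys.argv[1]);c=campose('top')
for nm,(u0,u1) in dict(R=(290,470),L=(190,300)).items():
  Q=np.array([dep('top',u,v,d,c) for v in range(210,350) for u in range(u0,u1)])
  m=(Q[:,2]>.1)&(Q[:,2]<.116)&(Q[:,0]<.6)
  if nm=='L': m&=Q[:,1]>.13
  else: m&=Q[:,1]<.13
  q=Q[m]; rr=cv2.minAreaRect(q[:,:2].astype(np.float32));print(nm,m.sum(),rr,q[:,2].mean())
  x,y=rr[0]; t=-.059; print('line x,y',(x-.504)*np.cos(t)+(y+.0164)*np.sin(t),-(x-.504)*np.sin(t)+(y+.0164)*np.cos(t))
to(.42,-.2,.25,80.7)
shot('side',sys.argv[1]+'s')
E
python3 m.py t10
```

```text
R 470 ((0.40954238176345825, -0.05189409852027893), (0.04676458612084389, 0.10806935280561447), 4.629220008850098) 0.10855739824322742
line x,y -0.09220032537011294 -0.041002105730472416
L 2825 ((0.4561343789100647, 0.2520878314971924), (0.1517019122838974, 0.1305273175239563), 78.22988891601562) 0.10857373470400684
line x,y -0.06361392850454795 0.26519823047035646
t 14.95 pos [ 0.4538 -0.1243  0.0789] rot [-9.002e+01 -1.000e-02  8.083e+01] F [ 0.6  0.2 -1.2] J [  9.  12. -37.  -0. -41. -18.]
tx -0.0802 ty -0.1711 tz 0.0213 turn 0.0023
```

View pics/t10.png

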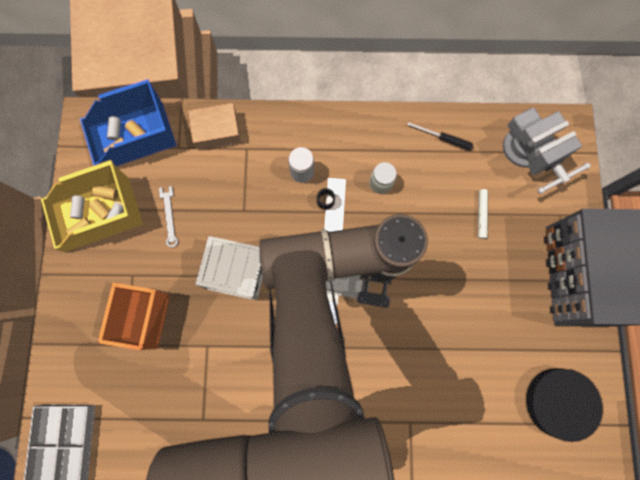

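View pics/t10s.png

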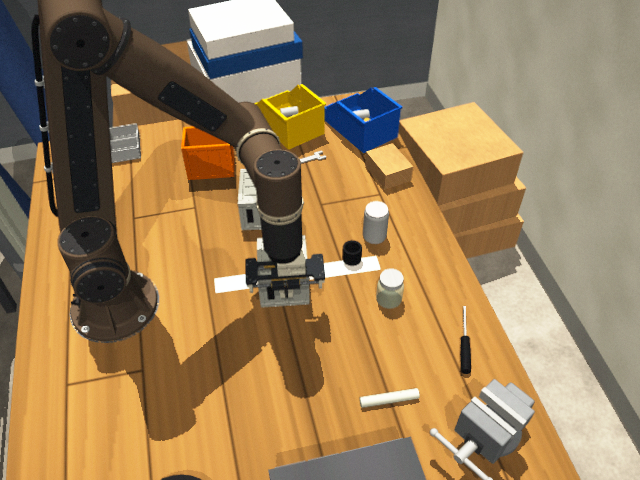

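Request:
apply_moves(deltas=[{"tx":0.008,"ty":0,"tz":0,"turn":0,"gripper":0},{"tx":0.015,"ty":0,"tz":0,"turn":0,"gripper":0},{"tx":0.02,"ty":0,"tz":0,"turn":0,"gripper":0},{"tx":0.022,"ty":0,"tz":0,"turn":0,"gripper":0},{"tx":0.022,"ty":0,"tz":0,"turn":0,"gripper":0}])

```text
time_s: 15.5
tcp_pos: [0.4572, -0.1029, 0.0789]
eef_rot: [-90.0, -0.0, 80.8]
contact_force: [0.4, -0.7, -0.6]
gripper_width: 0.0007
```

Request:
apply_moves(deltas=[{"tx":-0.015,"ty":0,"tz":0,"turn":0,"gripper":0},{"tx":-0.05,"ty":0,"tz":0,"turn":0,"gripper":0},{"tx":-0.1,"ty":-0.03,"tz":0,"turn":0,"gripper":0},{"tx":-0.15,"ty":-0.07,"tz":0,"turn":0,"gripper":0},{"tx":-0.2,"ty":-0.12,"tz":0,"turn":0,"gripper":0}])

```text
time_s: 16.0
tcp_pos: [0.429, -0.2714, 0.1701]
eef_rot: [-89.9, -0.0, 80.8]
contact_force: [1.8, 0.9, 0.2]
gripper_width: 0.0007
```

Request:
apply_moves(deltas=[{"tx":-0.05,"ty":-0.03,"tz":0,"turn":0,"gripper":0},{"tx":-0.1,"ty":-0.05,"tz":0,"turn":0,"gripper":0},{"tx":-0.12,"ty":-0.05,"tz":0,"turn":0,"gripper":0}])

```text
time_s: 16.3
tcp_pos: [0.4112, -0.3916, 0.2224]
eef_rot: [-90.2, 0.1, 80.8]
contact_force: [0.1, 0.5, -0.2]
gripper_width: 0.0005
```

```bash
python3 m.py t11
```

```text
R 2856 ((0.46271786093711853, -0.01707036793231964), (0.1500493735074997, 0.13068193197250366), 80.9498062133789) 0.10855289822078883
line x,y -0.04117077957494733 -0.0031034348652528207
L 2886 ((0.45600855350494385, 0.2516285479068756), (0.15155825018882751, 0.13036467134952545), 78.36605072021484) 0.10862330939213816
line x,y -0.06371245296070782 0.2647323266385988
t 16.35 pos [ 0.4106 -0.3942  0.2216] rot [-90.17   0.14  80.71] F [ 2.  -5.8  1.6] J [-24.  11. -15.   0. -63.  15.]
tx 0.1931 ty -0.0284 tz 0.0221 turn 0.0001
```

View pics/t11.png

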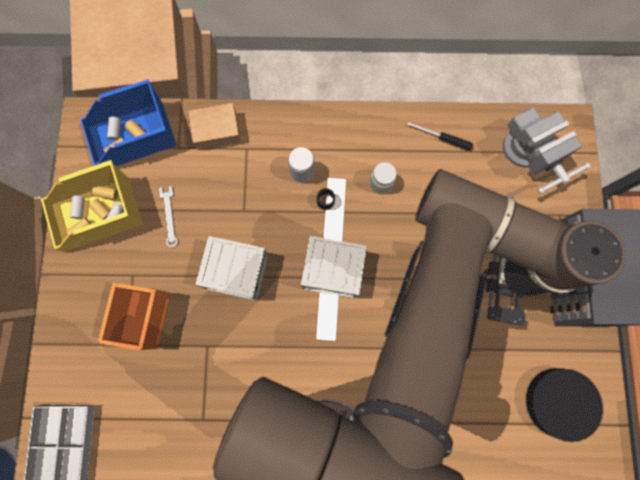

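View pics/t11s.png

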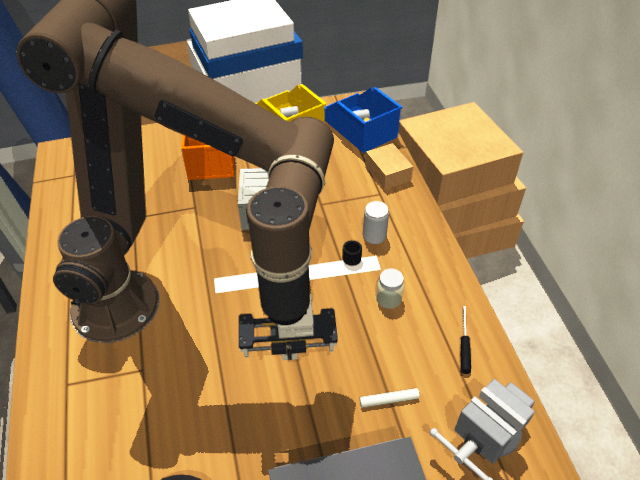

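Request:
apply_moves(deltas=[{"tx":0.06,"ty":-0.03,"tz":0,"turn":0,"gripper":0},{"tx":0.06,"ty":-0.03,"tz":0,"turn":0,"gripper":0},{"tx":0.06,"ty":-0.03,"tz":0,"turn":0,"gripper":0},{"tx":0.06,"ty":-0.03,"tz":0,"turn":0,"gripper":0},{"tx":0.06,"ty":-0.03,"tz":0,"turn":0,"gripper":0}])

```text
time_s: 16.9
tcp_pos: [0.4202, -0.3291, 0.2488]
eef_rot: [-89.9, -0.0, 80.8]
contact_force: [-0.5, -0.4, 0.8]
gripper_width: 0.0009
```

```bash
python3 m.py t12; python3 -c "
from h import *
to(.4,-.3,.25)
print(r.get_state()['qd'].round(2)); print(r.close_job())"
```

```text
R 2860 ((0.46283599734306335, -0.01678439974784851), (0.1501159816980362, 0.13075314462184906), 80.89697265625) 0.10859124361393675
line x,y -0.04106971106172215 -0.0028109982591760043
L 2868 ((0.4558957815170288, 0.2519121766090393), (0.15116991102695465, 0.1302109658718109), 78.35070037841797) 0.10857938764366207
line x,y -0.06384175311246283 0.2650088121403986
t 16.95 pos [ 0.4201 -0.3293  0.2487] rot [-8.993e+01 -2.000e-02  8.079e+01] F [ 0.6 -0.  -0.4] J [-17.   7. -17.  -0. -66.   8.]
tx 0.1276 ty -0.0013 tz 0.0208 turn 0.0016
t 17.0 pos [ 0.4201 -0.3294  0.2487] rot [-8.993e+01 -2.000e-02  8.078e+01] F [ 0.6 -0.6 -0.5] J [-17.   7. -17.  -0. -66.   8.]
tx 0.0258 ty -0.0013 tz 0.0246 turn 0.0000
[-0.13 -0.04  0.24  0.05 -0.1  -0.19]
the job is handed in; nothing more can be done
None
```

I tipped both crates towards the robot and slid the stamped one sideways onto the dispatch line. I handed the job in at about 17 s; no verdict was reported.

- **Finding the stamp:** From the far side, the wrist camera showed the ring and tick on the right crate. The left crate's underside was plain grey.
- **Stamped crate:** In the last top view it lies flat (top 109 mm up) with its middle about 3 mm from the tape's centre line. It is turned about 6° from the tape direction.
- **Other crate:** It lies flat about 265 mm from the line. It ended about 0.14 m from where it started, all of it from the tipping.
- **Other things:** The pictures showed the coupling, tin, jar, wrench and conduit in their places. I did not measure them again at the end.
- **Robot:** The gripper was clear of everything, with the force reading below 1 N. One reading of about 6 N came as the arm stopped after backing away. It was gone after I moved the arm a little, so I took it for a braking effect.

No check failed or disagreed.

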